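# Sort mirror-image stamping plates from the slotted rack

### The job

Slide the two L-shaped brass stamping plates, which are mirror images of each other, straight up out of the slotted wooden rack and lower each one upright into the box whose sloping board shows the same L outline (leg on the same side); set them down, do not drop them. Leave the plain rectangular plate in the rack, keep the rack standing where it is, and do not disturb the foil roll and brush. The order of the two does not matter.

Things in the scene. Friction and masses are not known exactly. Their poses are not given: they have to be found in the camera images.
- plate_left: Brass L-shaped plate, 70 wide (y) x 120 tall (z) x 5 mm thick (x), about 240 g, upright in any slot of the rack. Strip 60 mm high across the bottom; above it a leg 30 mm wide on the +y side (robot's left), its centre line at y = +20 mm. Origin: middle of lower edge, mid-thickness; z up; +x is the face with dark raised lines, away from the robot; +y to robot's left, within the rack's yaw.
- plate_right: Brass L-shaped plate, 70 wide (y) x 120 tall (z) x 5 mm thick (x), about 240 g, upright in any slot of the rack. Strip 60 mm high across the bottom; above it a leg 30 mm wide on the -y side (robot's right), its centre line at y = -20 mm. Origin: middle of lower edge, mid-thickness; z up; +x is the face with dark raised lines, away from the robot; +y to robot's left, within the rack's yaw.
- plate_plain: Plain rectangular brass plate, 70 mm wide, 120 mm tall, 5 mm thick, about 340 g, in another slot of the rack; it stays there. Origin and axes as for the corner plates.
- rack: Loose dark wooden rack, 1.6 kg: foot 100 (x) x 260 (y) x 10 mm, rail tops 45 mm above the table. Three slots in line along y, 84 mm apart, each 8 wide (x), 76 long (y), 35 mm deep; slot floor 10 mm up, so plate tops are 130 mm above the table. Origin: centre of underside, z up, y along the slots.
- box_left: Fixed open plywood box left or right of the rack, outside 60 (x) x 114 (y) x 65 mm high, walls 7, inner floor 7 mm up. From its +x rim a board slopes down to the table, 70 mm out, bearing a dark 2/3-size sample L (up-slope is up), leg on the +y side (robot's left) like plate_left. Origin: centre of the box's underside (board excluded); z up, +x away from the robot within its yaw.
- box_right: Fixed open plywood box left or right of the rack, outside 60 (x) x 114 (y) x 65 mm high, walls 7, inner floor 7 mm up. From its +x rim a board slopes down to the table, 70 mm out, bearing a dark 2/3-size sample L (up-slope is up), leg on the -y side (robot's right) like plate_right. Origin: centre of the box's underside (board excluded); z up, +x away from the robot within its yaw.
- foil_roll: Bystander: copper-coloured foil roll standing on end, 56 mm across, 80 mm tall. Origin: centre of its underside.
- brush: Bystander: brush lying on the table, 170 mm long, along its x axis.
Things that resemble listed ones, but are neither listed nor needed, are in the scene too. Leave any green or pink look-alike of the plate_left alone.

How it is judged:
On the way, in this order (a step that is already met when the one before it is completed fails the run):
1. a corner plate is held upright, clear above the rack (((z of plate_left in the frame of rack above 0.06 m and angle between plate_left's own z axis and vertical below 0.5 rad and contact force between plate_left and the fingers above 0.3 N) or (z of plate_right in the frame of rack above 0.06 m and angle between plate_right's own z axis and vertical below 0.5 rad and contact force between plate_right and the fingers above 0.3 N))), for 0.1 s.
2. a corner plate stands released in its own box (((x of plate_left in the frame of box_left between -0.026 and 0.026 m and y of plate_left in the frame of box_left between -0.05 and 0.05 m and z of plate_left in the frame of box_left below 0.03 m and angle between plate_left's own z axis and vertical below 0.8 rad and linear speed of plate_left below 0.03 m/s and contact force between plate_left and the fingers below 0.1 N) or (x of plate_right in the frame of box_right between -0.026 and 0.026 m and y of plate_right in the frame of box_right between -0.05 and 0.05 m and z of plate_right in the frame of box_right below 0.03 m and angle between plate_right's own z axis and vertical below 0.8 rad and linear speed of plate_right below 0.03 m/s and contact force between plate_right and the fingers below 0.1 N))), for 0.2 s.
At the end, for the whole second after the job is handed in: Each corner plate stands on its lower edge (leaning up to 0.8 rad) inside its own box, lower edge under 30 mm above the table, at rest and released. The plain plate is upright in the rack, seated within 8 mm; the rack is level and within 30 mm of its start (x of plate_left in the frame of box_left between -0.026 and 0.026 m and y of plate_left in the frame of box_left between -0.05 and 0.05 m and z of plate_left in the frame of box_left below 0.03 m and angle between each of plate_left, plate_right's own z axis and vertical below 0.8 rad and x of plate_right in the frame of box_right between -0.026 and 0.026 m and y of plate_right in the frame of box_right between -0.05 and 0.05 m and z of plate_right in the frame of box_right below 0.03 m and linear speed of each of plate_left, plate_right below 0.03 m/s and contact force between each of plate_left, plate_right and the fingers below 0.1 N and z of plate_plain in the frame of rack below 0.018 m and angle between plate_plain's own z axis and vertical below 0.15 rad and distance of rack from where it was at the start of the episode below 0.03 m and angle between rack's own z axis and vertical below 0.05 rad); the robot touches nothing.
It fails at once if the rack is dragged more than 30 mm or tipped more than 0.2 rad (distance of rack from where it was at the start of the episode above 0.03 m or angle between rack's own z axis and vertical above 0.2 rad).
It fails at once if the plain plate is pulled up out of its slot (more than 20 mm) (z of plate_plain in the frame of rack above 0.03 m).
It fails at once if a corner plate is dropped or thrown (faster than 0.6 m/s while not held) ((linear speed of plate_left above 0.6 m/s and contact force between plate_left and the fingers below 0.05 N) or (linear speed of plate_right above 0.6 m/s and contact force between plate_right and the fingers below 0.05 N)).
It fails at once if the foil roll or the brush is moved more than 30 mm (distance of any of foil_roll, brush from where it was at the start of the episode above 0.03 m).
It also fails if it takes over 66 s, if anything falls off the work surface, if the arm or the gripper's body presses on something with over 40 N, if the wrist force passes 120 N, or if a joint passes its speed limit or range.

### The arm

A 6-joint arm with a two-finger parallel gripper is mounted at the origin on the work surface. World frame = base frame: x ahead of the robot, y to its left, z up, the work surface at z = 0. Lengths are in m, angles in rad, forces in N, time in s.
With the tool pointing down it reaches from about 0.375 to 0.975 m from the base axis. Payload 3.8 kg.
Tool frame: the origin (TCP) lies midway between the tips of the shut fingers; the grasp point (between the pads) lies 19 mm behind it; x points along the fingers, y is the direction in which the jaws open and shut, and the axes are right-handed (so a half turn about x gives the same grasp; the last joint's range is limited). The gripper opens to 88 mm and grips with 3 to 60 N. Pads are 18 mm wide; open, the fingers measure 123 mm over their backs; the gripper's body (75 mm by 187 mm) begins 45 mm behind the grasp point.
Start: joints at [-1.219, 0.264, 1.604, -0, 1.274, -0.037], TCP at [0.256, -0.625, 0.239] pointing down, gripper open.
Joint ranges: [-2.63, 2.63], [-0.94, 2.18], [0.31, 2.57], [-1.31, 4.45], [0, 2.66], [-2.55, 2.55]. Speed limits (rad/s): [2.57, 2.57, 3.14, 3.14, 3.14, 3.14].

### API

Orientations are given as a rotation vector (axis times angle).
In Python, from cell import manip, inverse_kinematics, cams, order gives the robot as it stands. Calls block until the motion is done:
- manip.move_pose(position, orientation): joint-space move of the TCP to a pose.
- manip.move_linear(position, rate=0.15, rot=None): straight line of the TCP; rot=None keeps the orientation; rate is the mean speed in m/s.
- manip.set_joints(angles): joint-space move.
- manip.set_gripper(opening, force=None): finger opening in m; force is the grip in N (None keeps the last); returns when the fingers have stopped.
- manip.dwell(seconds).
- inverse_kinematics(position, orientation): joint angles nearest the present ones, or None.
- manip.state(): the state.
- cams.capture(name): name is "scene" or "top" or "wrist"; returns a dict with "image" (384x512x3 uint8, blue, green, red), "z_map" (384x512 float32, m along the optical axis (not along the pixel's ray), 0 where there is no reading), "intrinsics" (3x3 intrinsics, pixels), "position" and "orientation" of the camera in the world; the wrist camera has in their place "T_tool_cam" (4x4, takes a point from camera to tool coordinates, whose origin is the TCP and whose axes are the tool frame's). Camera axes: x right, y down, z forward; pixel columns grow to the right and rows downward; lengths in m; the calibration is good to about 2 mm. A picture is of the moment at which its call begins: read the wrist's pose just before it.
A pose or a line that the arm cannot do raises manip.IKError and nothing moves.
- order.close_job(): hands the job in, once; it reports no verdict.
The state is a dict: "clock": time; "joint_pos": joint angles; "joint_velocities": joint speeds; "tau": joint torques, N m; "tool_pos": TCP position; "tcp_rot": TCP orientation; "contact_force": force on the tool from outside, world axes, zero at the start; "moment": the same for the moment, N m; "gripper_width": finger opening in m.
Only numpy, scipy, OpenCV 4.12 (cv2) and the standard library are available. Lean on these libraries where they do the work, as an engineer would, in place of code of your own. Each camera call takes 0.05 s, during which the arm holds its last target. There are 200 camera calls.

## Working session

There is one attempt and no reset: what is moved stays moved. The work goes in short steps, each a Python script; the robot and the scene stay as the last script left them, time stands still between calls to the robot, and variables do not carry over. Pictures are saved under pics/ and viewed, about 8 in all and at most 12, crops included, and the job is handed in when it is done.

```bash
ls; mkdir -p pics
cat > h.py <<'E'
import numpy as np, cv2
from scipy.spatial.transform import Rotation as R
from cell import manip, inverse_kinematics, cams, order
def Rm(o):
    o=np.array(o,float)
    if o.shape==(3,3): return o
    return R.from_rotvec(o).as_matrix() if o.size==3 else R.from_quat(o).as_matrix()
def cloud(c):
    z=c["z_map"]; K=np.array(c["intrinsics"]); v,u=np.indices(z.shape)
    P=np.stack([(u-K[0,2])/K[0,0]*z,(v-K[1,2])/K[1,1]*z,z],-1)
    if "position" in c: W=P@Rm(c["orientation"]).T+np.array(c["position"])
    else:
        T=np.array(c["T_tool_cam"]); W=P@T[:3,:3].T+T[:3,3]
        s=c["st"]; W=W@Rm(s["tcp_rot"]).T+np.array(s["tool_pos"])
    W[z==0]=np.nan
    return W
def cap(n):
    s=manip.state(); c=cams.capture(n); c["st"]=s; return c
E
python3 - <<'E'
from h import *
for n in ("scene","top"):
    c=cap(n); cv2.imwrite(f"pics/{n}0.png",cv2.resize(c["image"],(768,576))); np.savez(f"{n}0.npz",W=cloud(c),im=c["image"])
    print(n,c["position"],c["orientation"],c["intrinsics"])
print(manip.state())
E
```

```text
pics
scene [1.02166644 0.18210906 0.56880758] [-1.47080892 -2.11888303  0.86671659] [[347.7284285    0.         258.52120528]
 [  0.         347.7284285  186.37444688]
 [  0.           0.           1.        ]]
top [ 0.34385027 -0.00619529  1.1625059 ] [-2.12645086  2.1381411  -0.15241534] [[440.51945874   0.         257.2658702 ]
 [  0.         440.51945874 191.58372565]
 [  0.           0.           1.        ]]
{'clock': 0.1, 'joint_pos': array([-1.21888517e+00,  2.64669871e-01,  1.60521519e+00, -4.46641306e-05,
        1.27372176e+00, -3.68751883e-02]), 'joint_velocities': array([-1.38570533e-05, -1.11585148e-03, -2.65590866e-03,  5.07740304e-04,
        2.02002340e-04,  1.46747609e-03]), 'tau': array([ 2.53246544e-04, -5.03618431e+01, -3.58071971e+01,  7.30307610e-02,
        2.33331980e-02, -6.67590962e-05]), 'tool_pos': array([ 0.25564874, -0.62402294,  0.23752989]), 'tcp_rot': array([ 2.00871694,  0.3975906 , -2.00945026]), 'contact_force': array([-0.31836229, -0.62401395, -0.43395375]), 'moment': array([ 0.0393138 , -0.01977765,  0.0213736 ]), 'gripper_width': 0.08826906325117653}
```

View pics/scene0.png

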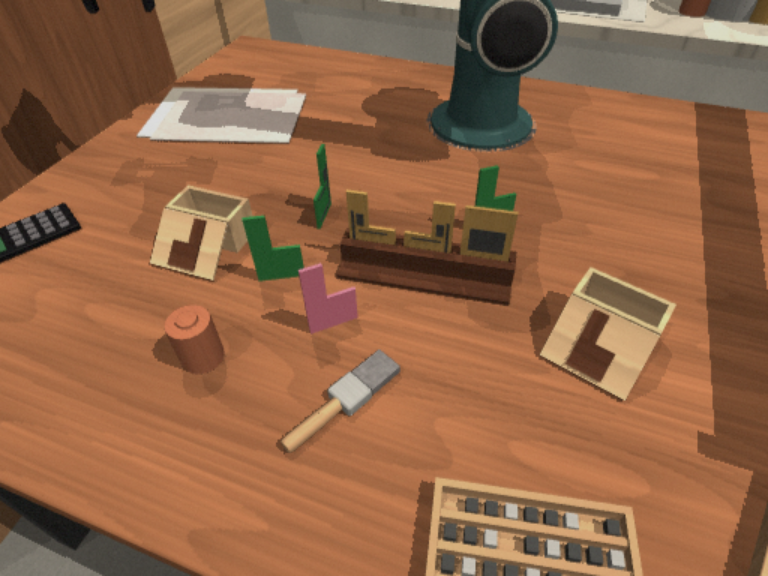

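View pics/top0.png

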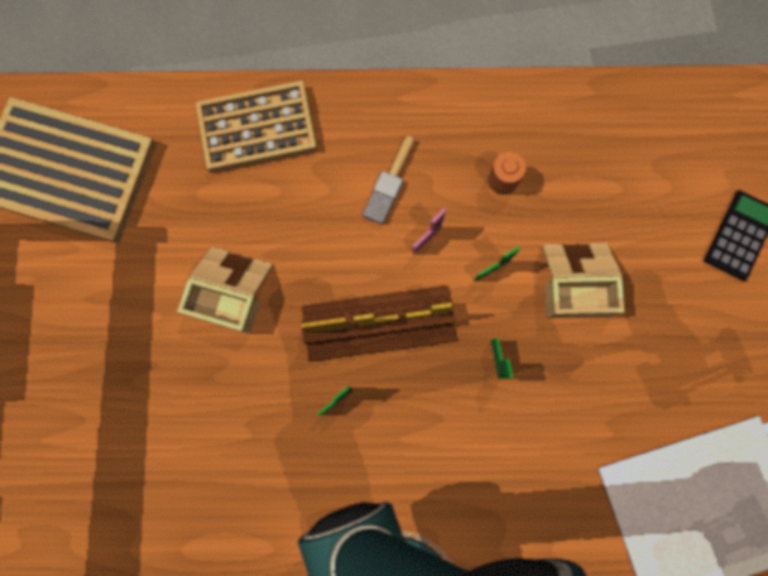

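Top view: up is +x and left is +y. In the scene view, image right is +y. The candidate L shapes:
- Brass plate in the rack, scene (357,218): leg on the image left, so −y. This is plate_right.
- Brass plate, scene (443,228): leg on the image right, so +y. This is plate_left.
- Green L's at (320,185), (270,250) and (495,190), and a pink one at (327,300): decoys, leave alone.

The plain plate is at (488,232). Box (200,235) appears to show its leg on +y, which makes it box_left. Box (610,330) shows it on −y, which makes it box_right. Next I'll measure and confirm in a crop.

Run:
```python
from h import *
D={n:np.load(n+"0.npz") for n in("scene","top")}
im=D["scene"]["im"]
a=cv2.resize(im[115:205,210:355],None,fx=5,fy=5,interpolation=cv2.INTER_CUBIC)
b=cv2.resize(im[115:190,95:170],(260,260)); c=cv2.resize(im[175:270,355:455],(260,260))
o=np.zeros((560,730,3),np.uint8); a=cv2.resize(a,(480,298)); o[:298,:480]=a; o[300:560,:260]=b; o[300:560,270:530]=c
cv2.imwrite("pics/crop1.png",o)
def rep(name,P):
    P=P[np.isfinite(P).all(1)]
    if len(P)<5: print(name,len(P));return
    r=cv2.minAreaRect((P[:,:2]*1000).astype(np.float32)); print(name,len(P),"mean",P.mean(0).round(4),"rect",np.round(r[0],1),np.round(r[1],1),round(r[2],1),"zmax",np.nanmax(P[:,2]).round(4))
# top full-res windows
W=D["top"]["W"]; 
def win(x0,x1,y0,y1,zl,zh,W=W):
    w=W[y0//3*2:y1*2//3,x0*2//3:x1*2//3] if 0 else W[int(y0/1.5):int(y1/1.5),int(x0/1.5):int(x1/1.5)]
    w=w.reshape(-1,3); return w[(w[:,2]>zl)&(w[:,2]<zh)]
rep("boxR rim(-y side top img right)",win(530,640,230,330,.058,.075))
rep("boxL? left img",win(165,285,235,345,.058,.075))
rep("rack rails",win(290,470,280,370,.038,.052))
rep("rack all",win(290,470,280,370,.006,.052))
rep("tops",win(290,470,280,370,.115,.145))
rep("strips",win(290,470,280,370,.06,.08))
for n,w in(("pink",(405,455,200,260)),("gr1",(468,528,240,290)),("gr2",(485,520,330,385)),("gr3",(310,360,380,425)),("roll",(480,535,145,200)),("brush",(355,420,130,225))): rep(n,win(*w,.03 if n!="brush" else .008,.2))
# brass in scene
S=D["scene"]["W"]; 
for n,w in(("pl_r leg",(345,370,188,225)),("pl_l leg",(430,456,200,232)),("plain",(463,520,205,260))):
    P=win(*w,.078,.14,W=S); rep(n,P[(P[:,0]<.6)])
```

```text
boxR rim(-y side top img right) 629 mean [ 0.5177 -0.3275  0.0634] rect [ 515.  -327.6] [ 80.4 115. ] 0.5 zmax 0.0696
boxL? left img 598 mean [0.5062 0.2945 0.0635] rect [502.7 295.6] [116.5  80.1] 73.3 zmax 0.0712
rack rails 1154 mean [0.4637 0.0212 0.0443] rect [465.3  24.9] [ 40.6 259.9] 7.6 zmax 0.0518
rack all 3243 mean [0.4625 0.0231 0.0227] rect [459.7  27.6] [110.5 266.7] 7.6 zmax 0.0518
tops 156 mean [0.4616 0.049  0.1278] rect [465.5  25.3] [  6.  236.2] 7.8 zmax 0.1349
strips 122 mean [0.4669 0.0057 0.069 ] rect [465.5  25.1] [  6.1 235.3] 7.8 zmax 0.0799
pink 151 mean [ 0.6177 -0.0669  0.0758] rect [614.6 -62.4] [ 6.3 70.6] 44.5 zmax 0.1226
gr1 128 mean [ 0.559  -0.1802  0.078 ] rect [ 557.7 -176.5] [ 6.3 70.3] 29.4 zmax 0.122
gr2 161 mean [ 0.3935 -0.1792  0.0757] rect [ 400.2 -179. ] [68.3  6.6] 9.6 zmax 0.1227
gr3 92 mean [0.3333 0.0923 0.0818] rect [331.1  95.8] [ 5.8 69. ] 38.3 zmax 0.1242
roll 465 mean [ 0.7208 -0.2001  0.0697] rect [ 725.5 -202.1] [54.8 55.1] 86.3 zmax 0.0857
brush 692 mean [0.7132 0.0061 0.0172] rect [ 7.286e+02 -2.000e-01] [ 42.2 170.7] 65.5 zmax 0.0259
pl_r leg 289 mean [ 0.4831 -0.0745  0.1058] rect [482.4 -75.2] [ 8.9 31. ] 7.6 zmax 0.1309
pl_l leg 277 mean [0.4664 0.0475 0.1086] rect [465.5  47.5] [ 8.9 30.2] 5.9 zmax 0.1305
plain 733 mean [0.4579 0.1111 0.1063] rect [457.2 110.8] [10.3 69.9] 9.0 zmax 0.1318
```

View pics/crop1.png

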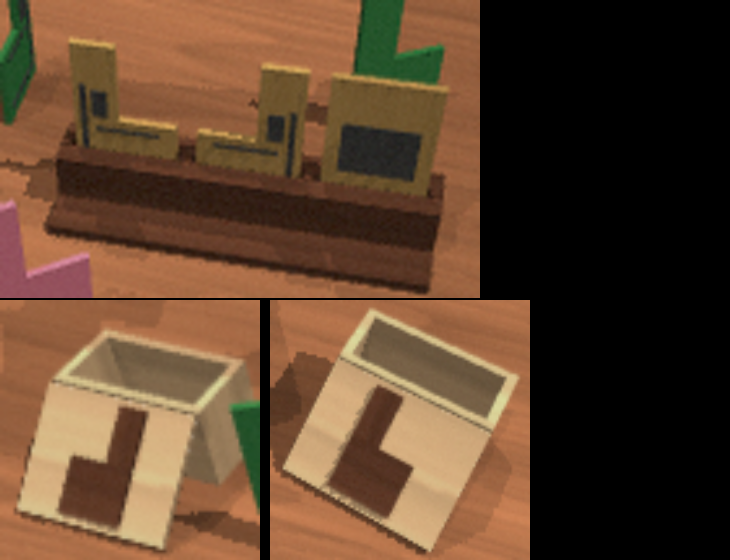

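Crop confirms it. The far-right plate with the −y leg is plate_right (rack, y≈−0.075) and the middle one with the +y leg is plate_left. The box at y≈−0.33 shows its leg on +y, so it is box_left. The box at y≈+0.295 shows its leg on −y, so it is box_right. Now I'll hover over the rack and refine with the wrist camera.

```bash
cat >> h.py <<'E'
def rot(yaw,tilt=0.0,sgn=1):
    # tool x down, tool y = sgn * heading 'yaw'; tilt leans plate top towards -heading
    c,s=np.cos(yaw),np.sin(yaw)
    M=np.array([[0,sgn*c,sgn*s],[0,sgn*s,-sgn*c],[-1,0,0]],float)
    ax=np.array([-s,c,0]) # plate +y axis; rotation by -tilt moves top (z) to -heading
    return (R.from_rotvec(-tilt*ax)*R.from_matrix(M)).as_rotvec()
E
python3 - <<'E'
from h import *
s0=manip.state(); print("tool axes now",Rm(s0["tcp_rot"]).round(2).tolist())
psi=np.radians(7.7)
for sg in(1,-1):
    print(sg,[None if (q:=inverse_kinematics(p,rot(y,0,sg))) is None else np.round(q,2).tolist() for p,y in(([.44,0,.30],psi),([.462,.046,.079],psi),([.48,-.077,.079],psi),([.505,-.31,.09],0),([.49,.28,.09],np.radians(-16.7)))])
sg=1 if Rm(s0["tcp_rot"])[0,1]>0 else -1
manip.move_pose([.44,0.0,.30],rot(psi,0,sg))
c=cap("wrist"); cv2.imwrite("pics/wr1.png",cv2.resize(c["image"],(768,576))); np.savez("wr1.npz",W=cloud(c),im=c["image"])
print(np.array(c["T_tool_cam"]).round(3).tolist(), c["st"]["clock"],c["st"]["tool_pos"])
E
```

```text
tool axes now [[-0.0, 0.38, -0.93], [0.0, -0.93, -0.38], [-1.0, -0.0, -0.0]]
1 [[-0.06, -0.23, 1.99, -0.0, 1.38, -0.19], [0.05, 0.03, 2.19, -0.0, 0.92, -0.09], [-0.21, 0.07, 2.15, -0.0, 0.92, -0.34], [-0.59, 0.24, 1.92, -0.0, 0.98, -0.59], [0.48, 0.2, 1.98, -0.0, 0.96, 0.77]]
-1 [None, None, None, [-0.59, 0.24, 1.92, 0.0, 0.98, 2.55], [0.48, 0.2, 1.98, 0.0, 0.96, -2.38]]
[[0.001, -0.32, 0.947, -0.146], [1.0, -0.0, -0.001, -0.001], [0.001, 0.947, 0.32, -0.083], [0.0, 0.0, 0.0, 1.0]] 2.4333 [ 0.44022866 -0.00058311  0.29993952]
```

View pics/wr1.png

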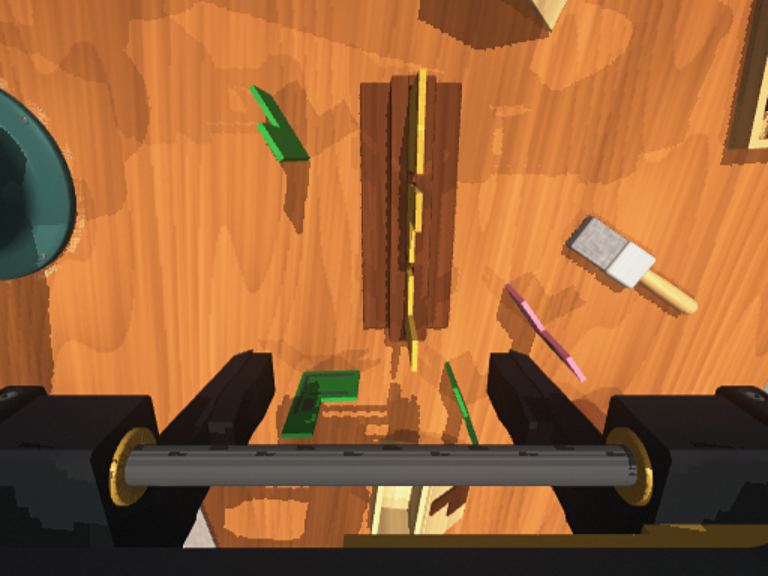

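The wrist view shows the rack, with plates along image column ~415 and rows 70–370. Plain is at the top (+y), plate_left's leg is at about rows 185–235, and plate_right's leg is at about rows 320–370. I'll measure those in the cloud.

Run:
```python
from h import *
d=np.load("wr1.npz"); W=d["W"]; im=d["im"].astype(int)
P=W.reshape(-1,3); C=im.reshape(-1,3)
psi=np.radians(7.7); ex=np.array([np.cos(psi),np.sin(psi)]); ey=np.array([-ex[1],ex[0]])
o=np.array([.4654,.025])
L=np.c_[(P[:,:2]-o)@ex,(P[:,:2]-o)@ey,P[:,2]]*1000
m=np.isfinite(L).all(1)&(abs(L[:,0])<30)
for lo,hi,a,b in((123,137,-140,-50),(123,137,-50,44),(123,137,44,140),(64,76,-140,-40),(64,76,-45,45),(80,122,-140,-50),(80,122,-50,44)):
    q=L[m&(L[:,2]>lo)&(L[:,2]<hi)&(L[:,1]>a)&(L[:,1]<b)]
    if len(q)>3: print(lo,hi,a,b,len(q),"x",np.percentile(q[:,0],[2,50,98]).round(1),"y",np.percentile(q[:,1],[1,50,99]).round(1),"z",np.median(q[:,2]).round(1))
q=L[m&(L[:,2]>40)&(L[:,2]<50)]; print("rails x",np.percentile(q[:,0],[1,99]).round(1),"y",np.percentile(q[:,1],[1,99]).round(1),"z",np.median(q[:,2]))
mm=np.isfinite(L).all(1)&(L[:,2]>123)&(L[:,2]<137)&(abs(L[:,0])<30)&(abs(L[:,1])<140)
print("yaw err deg",np.degrees(np.polyfit(L[mm,1],L[mm,0],1)))
# top-cam reference in same frame, and boxes (rim, tight)
T=np.load("top0.npz")["W"].reshape(-1,3); T=T[np.isfinite(T).all(1)]
for n,c,y in(("boxL",(.505,-.3276),.5),("boxR",(.4931,.2985),-16.7)):
    y=np.radians(y); e=np.array([np.cos(y),np.sin(y)]); f=np.array([-e[1],e[0]])
    q=np.c_[(T[:,:2]-c)@e,(T[:,:2]-c)@f,T[:,2]]*1000
    r=q[(abs(q[:,0])<50)&(abs(q[:,1])<75)&(q[:,2]>55)]; fl=q[(abs(q[:,0])<30)&(abs(q[:,1])<52)&(q[:,2]>2)&(q[:,2]<15)]
    r2=r[r[:,0]<25]
    print(n,"rim x min",np.percentile(r[:,0],1).round(1),"y",np.percentile(r[:,1],[1,99]).round(1),"rim z",np.median(r2[:,2]).round(1),"front edge fit",np.degrees(np.polyfit(*(lambda k:(k[:,1],k[:,0]))(r[r[:,0]<-20]),1)).round(1),"floor x",np.percentile(fl[:,0],[1,99]).round(1),"y",np.percentile(fl[:,1],[1,99]).round(1),len(fl))
```

```text
123 137 -140 -50 101 x [-2.8 -0.4  2.3] y [-118.4 -100.2  -88. ] z 129.9
123 137 -50 44 124 x [-2.7 -0.5  2.3] y [ 6.7 21.1 35.6] z 130.0
123 137 44 140 356 x [-2.6 -0.3  2.3] y [ 49.9  86.4 119. ] z 129.9
64 76 -140 -40 117 x [-2.8 -0.7  2.9] y [-115.6  -68.5  -48.1] z 70.2
64 76 -45 45 112 x [-2.8 -0.9  2.3] y [-33.4 -11.6  33.1] z 70.0
80 122 -140 -50 88 x [-2.8 -2.7  2. ] y [-117.7  -88.8  -87.9] z 102.3
80 122 -50 44 76 x [-2.7 -2.6  1.3] y [ 6.1 25.4 35.7] z 103.2
rails x [-20.1  19.4] y [-404.5  128.8] z 45.01199408736195
yaw err deg [  0.10490104 -25.11632885]
boxL rim x min -30.0 y [-57.   57.1] rim z 63.9 front edge fit [-5.0000e-01 -1.5346e+03] floor x [-29.6  23.2] y [-50.6  34. ] 489
boxR rim x min -29.8 y [-57.2  56.5] rim z 64.0 front edge fit [   -0.  -1505.3] floor x [-21.1  23.1] y [-34.2  50.6] 537
```

The wrist and top cameras agree to under 1 mm. I'll do plate_left first.

```bash
cat >> h.py <<'E'
PSI=np.radians(7.65); EX=np.array([np.cos(PSI),np.sin(PSI)]); EY=np.array([-EX[1],EX[0]]); O=np.array([.4654,.025])
HZ=.069   # TCP above plate's lower edge
TILT=.15
BOX={"L":(np.array([.505,-.3276]),np.radians(.8)),"R":(np.array([.4931,.2985]),np.radians(-16.7))}
LEG={"L":(21.0,.020),"R":(-103.0,-.020)}   # leg centre in rack y (mm), leg offset in plate (m)
def st(t):
    s=manip.state(); print(t,"t",round(s["clock"],1),"pos",s["tool_pos"].round(4),"F",s["contact_force"].round(1),"M",s["moment"].round(2),"w",round(s["gripper_width"],4)); return s
def pick(k):
    p=O+EX*-.0003+EY*LEG[k][0]/1000
    manip.move_linear([*p,.20],rate=.25,rot=rot(PSI)); manip.move_linear([*p,.079],rate=.1)
    st("at grasp"); manip.set_gripper(0.0,40); st("gripped")
    manip.move_linear([*p,.10],rate=.05); st("20mm up"); manip.move_linear([*p,.235],rate=.12); st("lifted")
def place_pose(k,z,x0=-.0087):
    c,y=BOX[k]; Rp=R.from_euler("z",y)*R.from_euler("y",-TILT)
    b=R.from_euler("z",y).apply([x0,0,z])+np.array([*c,0])
    return b+Rp.apply([0,LEG[k][1],HZ]), rot(y,TILT)
def carry(k,zs=.16):
    p,r=place_pose(k,zs); manip.move_linear(p,rate=.25,rot=r); st("over box")
E
python3 - <<'E'
from h import *
for k in "LR":
    for z in(.16,.008): print(k,z,np.round(place_pose(k,z)[0],3), inverse_kinematics(*place_pose(k,z)) is not None)
pick("L")
c=cap("wrist"); cv2.imwrite("pics/wr2.png",cv2.resize(c["image"],(640,480)))
E
```

```text
L 0.16 [ 0.486 -0.308  0.228] True
L 0.008 [ 0.486 -0.308  0.076] True
R 0.16 [0.469 0.285 0.228] True
R 0.008 [0.469 0.285 0.076] True
at grasp t 4.4 pos [0.463  0.0458 0.0797] F [0.8 0.4 0.5] M [-0.03 -0.16  0.03] w 0.0881
gripped t 5.7 pos [0.4623 0.0458 0.079 ] F [-0.2 -0.2 -0.7] M [ 0.05 -0.13  0.02] w 0.0049
20mm up t 6.2 pos [0.4621 0.0457 0.1002] F [ 1.5 -0.2 -2.1] M [ 0.02 -0.25 -0.04] w 0.0045
lifted t 7.5 pos [0.4615 0.0457 0.2339] F [ 0.3 -0.4 -2.2] M [-0.   -0.08 -0.  ] w 0.0046
```

View pics/wr2.png

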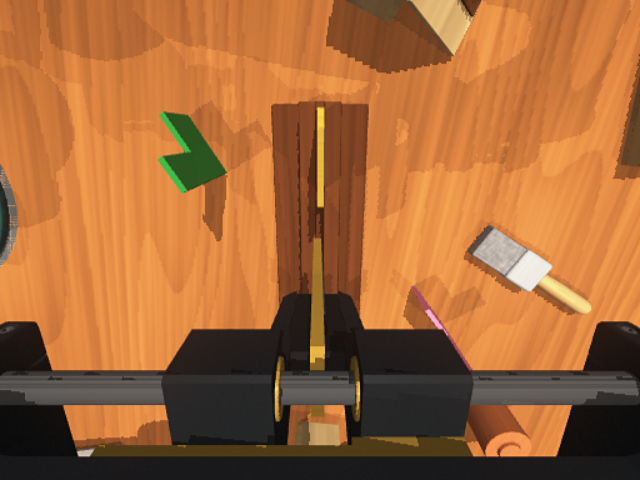

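Plate_left is held upright (image 318, rows 240–370), the rack and plain plate are unmoved, and the added load is about 2.2 N. Next I carry it over and lower it.

```bash
cat >> h.py <<'E'
def lower(k):
    p,r=place_pose(k,.05); manip.move_linear(p,rate=.12)
    p,r=place_pose(k,.013); manip.move_linear(p,rate=.06); manip.dwell(.15); f0=st("above floor")["contact_force"]
    for z in np.arange(.0115,.0035,-.0015):
        manip.move_linear(place_pose(k,z)[0],rate=.03); manip.dwell(.1); f=manip.state()["contact_force"]-f0
        print(round(z,4),f.round(1))
        if f[2]>2.5 or np.linalg.norm(f)>8: break
def release(k):
    manip.set_gripper(.018); manip.dwell(.4); st("released"); manip.set_gripper(.036)
    s=manip.state(); u=-Rm(s["tcp_rot"])[:,0]; manip.move_linear(s["tool_pos"]+u*.09,rate=.12); st("clear")
E
python3 - <<'E'
from h import *
carry("L"); lower("L"); st("down")
c=cap("scene"); cv2.imwrite("pics/sc2.png",cv2.resize(c["image"][80:250,60:290],(690,510),interpolation=cv2.INTER_CUBIC))
E
```

```text
over box t 9.1 pos [ 0.4857 -0.3068  0.2281] F [-0.6  0.4 -2.5] M [0.02 0.11 0.04] w 0.0046
above floor t 11.1 pos [ 0.4861 -0.3082  0.0818] F [ 0.3 -0.  -2.7] M [ 0.    0.09 -0.02] w 0.0048
0.0115 [-0.  -0.2  0.2]
0.01 [-0.5 -0.4 -0.1]
0.0085 [-0.3  0.  -1. ]
0.007 [0.1 1.3 2.5]
0.0055 [-4.   2.3 12. ]
down t 12.9 pos [ 0.4862 -0.3082  0.0755] F [-3.6  2.2  9.3] M [0.36 0.52 0.16] w 0.0044
```

View pics/sc2.png

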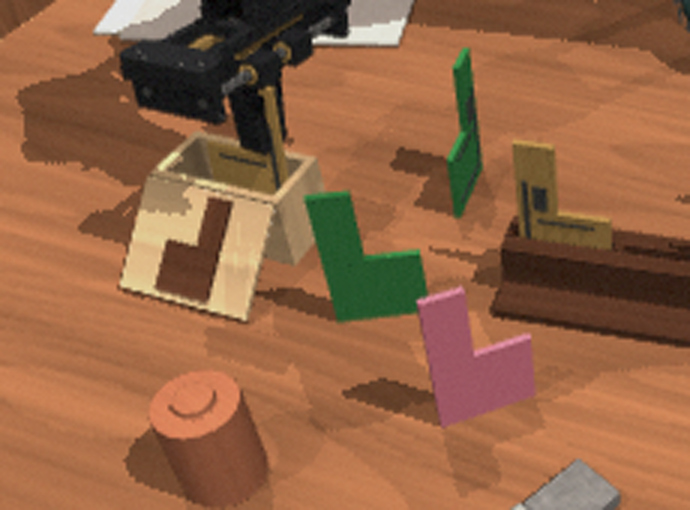

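Plate_left is on the box floor with its leg on the +y side (image 275,140) and contact felt at about z = 7 mm. I'll release it and pick plate_right.

Run:
```python
from h import *
release("L")
p=manip.state()["tool_pos"]; manip.move_linear([p[0],p[1],.23],rate=.2,rot=rot(BOX["L"][1])); manip.set_gripper(.088)
c=cap("scene"); W=cloud(c); np.savez("sc3.npz",W=W,im=c["image"])
pick("R")
c=cap("wrist"); W=cloud(c); L=np.c_[(W.reshape(-1,3)[:,:2]-O)@EX,(W.reshape(-1,3)[:,:2]-O)@EY,W.reshape(-1,3)[:,2]]*1000
q=L[(abs(L[:,0])<30)&(abs(L[:,2]-130)<7)&(L[:,1]>45)&(L[:,1]<125)]; print("plain",len(q),np.median(q,0).round(1))
c2=cap("scene"); a=cv2.resize(c["image"],(400,300)); b=cv2.resize(c2["image"],(400,300))
cv2.imwrite("pics/m4.png",np.hstack([cv2.resize(np.load("sc3.npz")["im"][80:200,80:240],(400,300)),b]))
```

```text
released t 13.7 pos [ 0.4857 -0.3079  0.0737] F [ 0.2  0.1 -0.2] M [-0.    0.   -0.04] w 0.0177
clear t 15.1 pos [ 0.4718 -0.3077  0.1619] F [ 0.7  0.3 -0.5] M [-0.01 -0.01  0.07] w 0.0361
at grasp t 18.9 pos [ 0.4795 -0.0773  0.0798] F [-0.3 -1.4  0. ] M [-0.06 -0.11  0.04] w 0.088
gripped t 20.1 pos [ 0.4789 -0.0771  0.079 ] F [ 0.5 -0.3  0.1] M [-0.09 -0.14 -0.02] w 0.0045
20mm up t 20.7 pos [ 0.4786 -0.0772  0.1002] F [ 0.8  0.4 -0.8] M [-0.05 -0.32 -0.04] w 0.0049
lifted t 22.0 pos [ 0.4781 -0.077   0.2339] F [-0.5 -0.7 -3. ] M [-0.03 -0.11 -0.01] w 0.0048
plain 96 [  0.2  53.6 129.8]
```

View pics/m4.png

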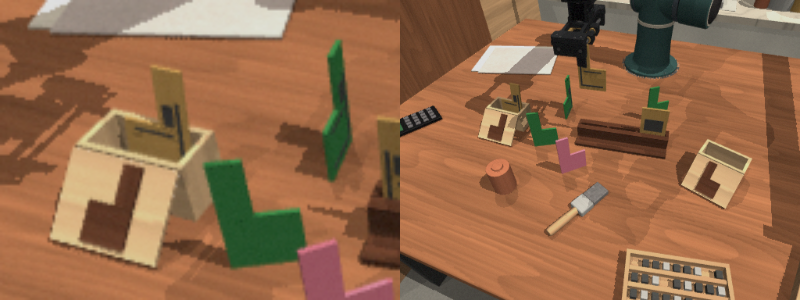

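Plate_left stands released in its box, leaning slightly back (left panel, 170,110). Plate_right is held above the rack and the plain plate is still seated (right panel, 655,120). Now plate_right goes to box_right.

Run:
```python
from h import *
carry("R"); lower("R"); st("down")
release("R")
p=manip.state()["tool_pos"]; manip.move_linear([p[0]-.02,p[1],.30],rate=.2)
c=cap("scene"); t=cap("top"); W=cloud(c); Wt=cloud(t)
i=c["image"]; cv2.imwrite("pics/m5.png",np.hstack([cv2.resize(i,(480,360)),cv2.resize(i[150:280,330:470],(310,360))]))
for n,V in(("scene",W),("top",Wt)):
    P=V.reshape(-1,3); P=P[np.isfinite(P).all(1)]
    for k in "LR":
        b,y=BOX[k]; q=R.from_euler("z",-y).apply(P-[*b,0])*1000; q=q[(abs(q[:,0])<45)&(abs(q[:,1])<50)&(q[:,2]>72)&(q[:,2]<150)]
        if len(q)>5: f=np.polyfit(q[:,2],q[:,0],1); print(n,k,len(q),"lean",round(f[0],2),"x at floor",(f[0]*7+f[1]).round(1),"y",np.percentile(q[:,1],[2,98]).round(1),"zmax",q[:,2].max().round(1))
    q=np.c_[(P[:,:2]-O)@EX,(P[:,:2]-O)@EY,P[:,2]]*1000; a=(abs(q[:,0])<30)&(abs(q[:,1])<140)
    for nm,zl,zh in(("rails",40,50),("plain top",123,137)):
        g=q[a&(q[:,2]>zl)&(q[:,2]<zh)]; print(n,nm,len(g),np.percentile(g,[2,50,98],axis=0).round(1).tolist())
```

```text
over box t 23.7 pos [0.469  0.2841 0.2281] F [ 0.   0.6 -1.2] M [-0.05  0.11 -0.02] w 0.0052
above floor t 25.7 pos [0.4696 0.2851 0.0818] F [ 0.   0.4 -2. ] M [-0.03  0.05 -0.01] w 0.0045
0.0115 [ 0.4 -0.1 -0.1]
0.01 [ 0.5 -0.   0.2]
0.0085 [-0.3 -0.4  0. ]
0.007 [ 0.1 -0.   2.4]
0.0055 [-4.2 -2.2 11.8]
down t 27.4 pos [0.4696 0.285  0.0754] F [-4.2 -1.8  9.8] M [-0.37  0.61 -0.07] w 0.0045
released t 28.2 pos [0.4691 0.2848 0.0737] F [-1.1  1.2  0. ] M [-0.05  0.01 -0.05] w 0.0185
clear t 29.6 pos [0.4558 0.2883 0.162 ] F [-1.   0.  -0.3] M [-0.04  0.01  0.02] w 0.036
scene L 272 lean -0.21 x at floor -3.8 y [ 6.3 36.6] zmax 125.1
scene R 448 lean -0.23 x at floor -3.5 y [-32.9  -3.7] zmax 126.3
scene rails 1324 [[-16.3, -122.2, 40.3], [8.5, -4.1, 44.3], [22.8, 127.7, 47.5]]
scene plain top 148 [[-1.7, 52.0, 123.3], [3.4, 86.8, 127.9], [5.7, 119.3, 130.5]]
top L 60 lean -0.23 x at floor -5.1 y [ 4.9 34.3] zmax 129.3
top R 87 lean -0.25 x at floor -2.3 y [-36.7  -7.2] zmax 128.9
top rails 1208 [[-19.7, -125.2, 40.4], [-4.9, -9.3, 44.2], [19.3, 125.4, 48.4]]
top plain top 71 [[-2.8, 50.0, 124.6], [-0.4, 82.1, 129.4], [2.3, 117.5, 133.7]]
```

View pics/m5.png

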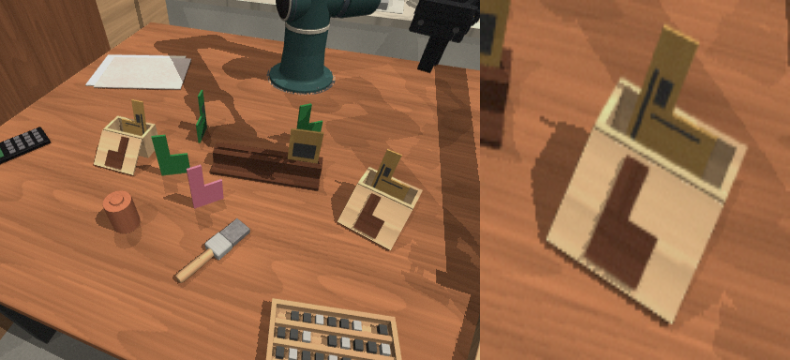

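Both plates stand in their matching boxes, leaning about 0.2 rad. The plain plate and rack haven't moved, the brush and foil roll look untouched, and the arm is clear. Handing in.

```bash
python3 -c "
from h import *
order.close_job(); st('closed')"
```

```text
the job is handed in; nothing more can be done
the job is handed in; nothing more can be done
```

Both L-shaped plates are out of the rack and standing, released, in their matching boxes, and I handed the job in at about 31 s of the 66 s allowed. plate_left came from the middle slot and went into box_left at y≈−0.33. plate_right came from the −y slot and went into box_right at y≈+0.30. Each was lowered until I felt the box floor, then released leaning gently on the wall nearest the robot.

Last checks with the scene and top cameras, before handing in:

| Check | Result | Limit |
|---|---|---|
| Lean of the plates | 0.21–0.25 rad | 0.8 rad |
| Lower edge off box centre in x | −2 to −5 mm | ±26 mm |
| Plate off box centre in y | about 0–2 mm | ±50 mm |
| Plate tops | 125–129 mm high, so both are seated on the floor | – |
| Plain plate top | about 128–129 mm, so still seated in the rack | – |
| Rack position (top camera) | within about 1 mm of its start | 30 mm |

- **Bystanders:** the foil roll, brush and green and pink look-alikes look untouched in the last picture; I did not measure them again.
- **Disagreements:** the scene camera reads about 3 mm off the other two, within calibration error. While setting down, contact built to about 12 N on the last 1.5 mm step, well under the limits. No check failed.

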